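# Dispense grinding balls through a hopper gate

### The arm

A 6-joint arm with a two-finger parallel gripper is mounted at the origin on a cart in front of the work surface, level with it; the furniture and walls round the work are solid. World frame = base frame: x ahead of the robot, y to its left, z up, the work surface at z = 0. Lengths are in m, angles in rad, forces in N, time in s.
With the tool pointing down it reaches from about 0.25 to 0.775 m from the base axis. Payload 4 kg.
Tool frame: the origin (TCP) lies at the very end of the fingers, on their centre line; the grasp point (between the pads) lies tcp_to_grasp behind it (tcp_to_grasp is the distance from the TCP to the grasp point, in m); z points along the fingers, y is the direction in which the jaws open and shut (so a half turn about z gives the same grasp; the last joint's range is limited). The gripper opens to 94 mm and grips with 3 to 60 N. Pads are 16 mm wide; open, the fingers measure 119 mm over their backs; the gripper's body (75 mm by 177 mm) begins 78 mm behind the grasp point.
Start: joints at [1.21, 0.087, 1.371, -0, 1.684, -0.103], TCP at [0.14, 0.532, 0.206] pointing down, gripper open.
Joint ranges: [-3.1, 3.1], [-0.76, 2.03], [0.27, 2.55], [-1.08, 4.22], [0.17, 2.65], [-2.57, 2.57]. Speed limits (rad/s): [2.79, 2.79, 3.14, 3.14, 3.14, 3.14].

### API

Orientations are given as [roll, pitch, yaw] about the fixed x, y, z axes, in that order (R = Rz(yaw) Ry(pitch) Rx(roll)).
In Python, from bench import * gives the robot as it stands.
- The arm moves only by the tool play_rows, never from a script. Its argument "rows" is a list of rows, each a list of 3 entries, a list of its own where there are three numbers: the finger opening in cm, from 0 to 9.4, then the shift along the world's x, y, z in cm, then the turn, a rotation vector about the world's x, y, z in rad. A call has 1 to 8 rows; each row is the pose to reach, as a shift and turn from the pose commanded when the call began; what a row does not reach only later rows make up. A row lasts 1/12 s, in which the tool goes at most 41.7 mm and 7.16 degrees, less where a joint would pass 70% of its speed; a pose out of reach is approached as far as the arm can. A call with a gripper value outside its range is refused whole. The fingers move at their own pace and stop on an object; the grip force is fixed at half the most. Time passes only in rows, so rows that repeat a pose let the fingers close. It gives the time, the measured TCP pose, the force and the opening at its end, in the units of the state.
- get_obs(): the state, without advancing time (a new reading comes with each control period).
- snapshot(name): name is "side" or "top" or "wrist"; returns a dict with "pixels" (384x512x3 uint8, red, green, blue), "fx", "fy", "cx", "cy" (pixels), "rvec" (rotation vector, rad) and "tvec" (3), from world to camera coordinates, as OpenCV has them. Camera axes: x right, y down, z forward; pixel columns grow to the right and rows downward; lengths in m; the calibration is good to about 2 mm. The wrist camera is an equidistant fisheye: a pixel r from the principal point sees the ray r / f radians off the axis. A picture is of the moment at which its call begins. There is no depth.
- close_job(): hands the job in, once; it reports no verdict.
Trained networks look in the newest picture that a camera, given by its name, has taken for a name from the list of things; names that differ only in an ending like _2 or _b are one class to them, and where a whole thing is asked for, a point or a joint stands for the part that bears it (a point fixed in the world has none). Each returns a list of dicts, best first, with "confidence" (0 to 1); they miss things now and then, are a little off and sometimes report something else, mostly with a low value. They report only what shows in the picture. A call takes as long as a camera call.
- silhouettes(camera, label): "mask" (384x512 bool, what is visible of it) and "point" ([row, column] in pixels, amid what is visible of it).
The state is a dict: "time": time; "joint_positions": joint angles; "qvel": joint speeds; "joint_torque": joint torques, N m; "tool_pos": TCP position; "ee_rot": TCP orientation; "wrist_force": force on the tool from outside, world axes, zero at the start; "wrist_torque": the same for the moment, N m; "width": finger opening in m.
Only numpy, scipy, OpenCV 4.12 (cv2) and the standard library are available. Lean on these libraries where they do the work, as an engineer would, in place of code of your own. Each camera call takes 0.05 s, during which the arm holds its last target. There are 200 camera calls.

### The job

Two gravity dispensers of the same make stand on the bench. Pull the slide gate of the one that holds the three round balls all the way out by its knob so that the balls drop into its catch tray, then push the gate fully home again. Leave the gate of the other dispenser, with the short rods, shut.

Things in the scene. Friction and masses are not known exactly. Their poses are not given: they have to be found in the camera images.
- ball_dispenser: fixed aluminium bench dispenser, 150 x 110 mm: clear open funnel (124 mm wide, rim 172 mm high) over a slide gate; under it a ramp (x -30 to 57 mm) and catch tray with 46 mm high front lip (x = -88 mm). Holds three white ceramic balls. Origin on the funnel's axis at the bench top; x to its back, y left, z up; the gate pulls out along -x. May be the left or the right one.
- ball_gate (a joint): dark steel slide gate of the ball dispenser, m pulled out: 0 fully home, 0.075 at its outer stop; the gate may start up to 0.008 ajar. About 3 N of sliding friction plus 6 N per m/s; no spring, it stays where it is left. The balls fall once it is out by 0.04 to 0.06
- ball_gate_knob (a point): on the axis of the ball gate's knob, 135 mm above the bench, the height to grip; moves with the gate. Upright black round knob, 20 mm in diameter, from 109 to 152 mm above the bench, on an 18 mm wide flat pull strip (top at 109 mm). With the gate shut it is at x = -135 mm, y = 0 of the dispenser, 73 mm clear of the funnel's rim. Any grip direction will do
- ball1: white ceramic grinding ball, 24 mm in diameter, about 30 g; origin at its centre; starts lying on the gate inside the ball dispenser's funnel
- ball2: white ceramic grinding ball, 24 mm in diameter, about 30 g; origin at its centre; starts lying on the gate inside the ball dispenser's funnel
- ball3: white ceramic grinding ball, 24 mm in diameter, about 30 g; origin at its centre; starts lying on the gate inside the ball dispenser's funnel
- rod_dispenser: fixed aluminium bench dispenser, 150 x 110 mm: clear open funnel (124 mm wide, rim 172 mm high) over a slide gate; under it a ramp (x -30 to 57 mm) and catch tray with 46 mm high front lip (x = -88 mm). Holds three white ceramic rods, 10 mm thick and 40 mm long. Origin on the funnel's axis at the bench top; x to its back, y left, z up; the gate pulls out along -x. A bystander.
- rod_gate (a joint): slide gate of the rod dispenser, same as the other; starts at 0 and must stay shut

How it is judged:
By the outcome, as a careful person would: the job done as asked, in the order asked, and still so for the second after the job is handed in, with the robot touching nothing.
It also fails if it takes over 32 s, if anything falls off the work surface, if the arm or the gripper's body presses on something with over 40 N, if the wrist force passes 120 N, or if a joint passes its speed limit or range.

## Working session

There is one attempt and no reset: what is moved stays moved. The work goes in short steps, Python scripts to look and compute and a tool call to move; the robot and the scene stay as the last step left them, time stands still between calls to the robot, and variables do not carry over. Pictures are saved under pics/ and viewed, about 8 in all and at most 12, crops included, and the job is handed in when it is done.

Besides the shell and the picture viewer there is one more tool, called by a JSON object that holds its "method" and its "body". play_rows: Moves the arm, as the interface text tells. Its arguments: {"type":"object","properties":{"rows":{"type":"array"}},"required":["rows"]}

```bash
mkdir -p pics; cat > h.py <<'E'
from bench import *
import numpy as np, cv2
def cam(s):
    R=cv2.Rodrigues(np.array(s["rvec"],float))[0]; return R,np.array(s["tvec"],float).ravel()
def ray(s,rc):
    R,t=cam(s); d=np.array([(rc[1]-s["cx"])/s["fx"],(rc[0]-s["cy"])/s["fy"],1.]); return -R.T@t, R.T@d
def atz(s,rc,z):
    o,d=ray(s,rc); return o+d*(z-o[2])/d[2]
def proj(s,p):
    R,t=cam(s); c=R@np.array(p)+t; return np.array([c[1]/c[2]*s["fy"]+s["cy"],c[0]/c[2]*s["fx"]+s["cx"]])
E
python3 - <<'E'
from h import *
o=get_obs(); print({k:np.round(v,3).tolist() for k,v in o.items()})
for n in ["top","side"]:
    s=snapshot(n); cv2.imwrite(f"pics/{n}0.png",s["pixels"][:,:,::-1])
    R,t=cam(s); print(n,"cam at",-R.T@t)
    for l in ["ball_dispenser","rod_dispenser","ball_gate_knob","ball_gate","ball1"]:
        for d in silhouettes(n,l)[:4]:
            m=d["mask"]; print(l,round(d["confidence"],2),np.round(d["point"],1),m.sum(), np.round(atz(s,d["point"],.135),3))
E
```

```text
{'time': 0.0, 'joint_positions': [1.21, 0.088, 1.372, 0.0, 1.684, -0.103], 'qvel': [-0.001, -0.002, -0.0, 0.001, -0.001, 0.0], 'joint_torque': [0.0, -34.017, -30.243, 0.072, 0.033, -0.0], 'tool_pos': [0.14, 0.531, 0.204], 'ee_rot': [-3.139, -0.0, 2.884], 'wrist_force': [0.451, -0.165, 0.622], 'wrist_torque': [-0.046, -0.002, -0.003], 'width': 0.094}
top cam at [0.33608033 0.10959623 0.90631723]
ball_dispenser 0.57 [187.8 309. ] 6216 [0.651 0.122 0.135]
rod_dispenser 0.66 [165.4 201.9] 6727 [0.623 0.317 0.135]
ball_gate_knob 0.79 [218.7 293.9] 814 [0.587 0.128 0.135]
ball_gate 0.71 [219.1 295.4] 804 [0.587 0.126 0.135]
ball1 0.63 [179.  309.8] 110 [0.667 0.126 0.135]
ball1 0.45 [186.  320.8] 116 [0.661 0.104 0.135]
side cam at [1.09049542 0.66169388 0.67547823]
ball_dispenser 0.88 [188.3 202. ] 6849 [0.705 0.154 0.135]
rod_dispenser 0.76 [233.5 285.3] 8084 [0.688 0.35  0.135]
ball_gate_knob 0.59 [158.1 246.6] 370 [0.577 0.151 0.135]
ball_gate 0.6 [161.9 248.9] 332 [0.583 0.163 0.135]
```

View pics/top0.png

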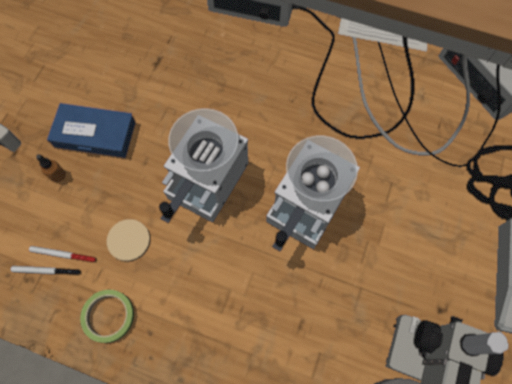

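View pics/side0.png

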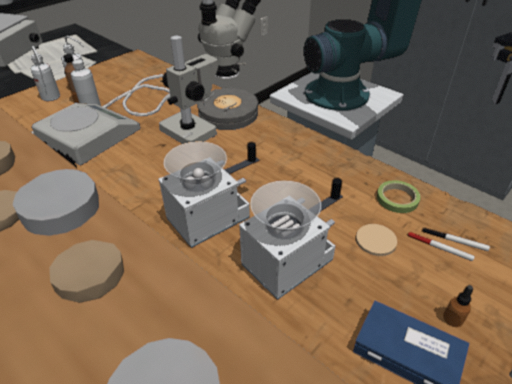

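The balls are in the right-hand dispenser: in the top view the balls are near (178,318) and its knob near (238,281). The rods are on the left, with their knob near (210,166). In the side view the ball knob is near (152,252).

```bash
python3 - <<'E'
from h import *
from scipy.optimize import least_squares
from scipy import ndimage as nd
st=snapshot("top"); ss=snapshot("side")
def dark(s,r0,r1,c0,c1):
    g=s["pixels"].max(2)<50; m=np.zeros_like(g); m[r0:r1,c0:c1]=g[r0:r1,c0:c1]
    l,n=nd.label(m); k=1+np.argmax(nd.sum(m,l,range(1,n+1))); ys,xs=np.where(l==k)
    print(len(ys),ys.min(),ys.max(),xs.min(),xs.max()); return np.array([ys.mean(),xs.mean()])
for nm,a,b in [("ball",(225,255,268,292),(138,170,242,262)),("rod",(198,225,155,178),(175,205,326,346))]:
    pt=dark(st,*a); ps=dark(ss,*b)
    f=lambda p:np.r_[proj(st,p)-pt,proj(ss,p)-ps]
    r=least_squares(f,[.55,.15,.13]); print(nm,pt,ps,r.x,r.fun, atz(st,pt,.135))
# rim circles at z .172
for c in [(172,322),(140,204)]: print("rim",atz(st,c,.172))
E
```

```text
130 231 246 276 286
138 143 162 247 255
ball [238.37692308 280.76153846] [152.52173913 251.15942029] [0.54790958 0.13781385 0.12763101] [-0.10537541  0.3054413   0.060844    0.40207962] [0.54554536 0.1379724  0.135     ]
150 203 218 160 174
174 179 199 330 340
rod [210.18666667 166.61333333] [189.03448276 335.61494253] [0.52481332 0.34307243 0.12742589] [-0.06030953  0.31326297  0.00140912  0.35535093] [0.522683   0.34126744 0.135     ]
rim [0.67098487 0.10977274 0.172     ]
rim [0.65569982 0.32262879 0.172     ]
```

```bash
python3 - <<'E'
from h import *
import bench; print([k for k in dir(bench) if not k.startswith('_')], getattr(bench,'tcp_to_grasp',None))
S=[snapshot("top"),snapshot("side")]
D=[]
for s in S:
    e=cv2.Canny(cv2.cvtColor(s["pixels"],cv2.COLOR_RGB2GRAY),40,110)
    D.append(np.minimum(cv2.distanceTransform(255-e,cv2.DIST_L2,5),4))
th=np.linspace(0,2*np.pi,90)
for nm,c0,k in [("ball",(.671,.110),(.547,.138)),("rod",(.6557,.3226),(.524,.342))]:
    for sel in ([0],[1],[0,1]):
        best=[]
        for cx in np.arange(-.016,.017,.001):
            for cy in np.arange(-.016,.017,.001):
                c=np.array(c0)+[cx,cy]; v=0
                for i in sel:
                    p=np.array([proj(S[i],(c[0]+.062*np.cos(t),c[1]+.062*np.sin(t),.172)) for t in th]).round().astype(int)
                    v+=D[i][p[:,0].clip(0,383),p[:,1].clip(0,511)].mean()
                best.append((v,*c))
        b=min(best); d=np.array(b[1:])-k
        print(nm,sel,np.round(b,4),"dist",np.hypot(*d).round(4),"yaw",np.arctan2(d[1],d[0]).round(3))
E
```

```text
['IKError', 'close_job', 'get_obs', 'silhouettes', 'snapshot', 'tcp_to_grasp'] 0.0188
ball [0] [0.26  0.679 0.114] dist 0.1342 yaw -0.18
ball [1] [0.1556 0.682  0.113 ] dist 0.1373 yaw -0.183
ball [0, 1] [0.8156 0.681  0.113 ] dist 0.1363 yaw -0.184
rod [0] [0.3289 0.6577 0.3256] dist 0.1347 yaw -0.122
rod [1] [0.2267 0.6597 0.3246] dist 0.1368 yaw -0.128
rod [0, 1] [0.8489 0.6597 0.3246] dist 0.1368 yaw -0.128
```

{"method": "play_rows", "body": {"rows": [[7,[0,0,4],[0,0,-0.1]],[7,[2.5,-2.5,5],[0,0,-0.2]],[7,[5,-5,5],[0,0,-0.3]],[7,[7.5,-7.5,5],[0,0,-0.4]],[7,[10,-10,5],[0,0,-0.5]],[7,[12.5,-12.5,5],[0,0,-0.6]],[7,[15,-15,5],[0,0,-0.7]],[7,[17.5,-17.5,5],[0,0,-0.8]]]}}

```text
time: 1.47
tool_pos: [0.3161, 0.3555, 0.2558]
ee_rot: [3.141, -0.0, 2.079]
wrist_force: [0.3, 0.3, 0.7]
width: 0.0702
```

{"method": "play_rows", "body": {"rows": [[7,[2.8,-2.8,0],[0,0,-0.1]],[7,[5.7,-5.5,0],[0,0,-0.2]],[7,[8.6,-8.2,0],[0,0,-0.3]],[7,[11.5,-11,0],[0,0,-0.4]],[7,[14.5,-13.7,0],[0,0,-0.5]],[7,[17.5,-16.5,0],[0,0,-0.6]],[7,[20.5,-19.2,0],[0,0,-0.7]],[7,[23.2,-21.9,-2],[0,0,-0.7]]]}}

```text
time: 2.13
tool_pos: [0.5499, 0.1371, 0.2403]
ee_rot: [3.133, -0.003, 1.38]
wrist_force: [0.3, 0.4, 0.8]
width: 0.0698
```

```bash
python3 - <<'E'
from h import *
o=get_obs(); print({k:np.round(o[k],3).tolist() for k in ["time","tool_pos","ee_rot","joint_positions"]})
s=snapshot("wrist"); cv2.imwrite("pics/w1.png",s["pixels"][:,:,::-1])
R,t=cam(s)
for z in (.152,.135):
    c=R@np.array([.547,.138,z])+t; a=np.arctan2(np.hypot(c[0],c[1]),c[2]); u=c[:2]/np.hypot(c[0],c[1])*a*s["fx"]+[s["cx"],s["cy"]]; print("expected knob row,col",u[::-1])
for d in silhouettes("wrist","ball_gate_knob")[:3]: print(d["confidence"],d["point"])
E
```

```text
{'time': 2.133, 'tool_pos': [0.55, 0.137, 0.24], 'ee_rot': [3.133, -0.003, 1.38], 'joint_positions': [0.144, 0.114, 1.274, -0.0, 1.745, 0.336]}
expected knob row,col [199.26844076 251.38356529]
expected knob row,col [195.17006919 251.31759142]
0.64 [190.6, 292.9]
```

View pics/w1.png

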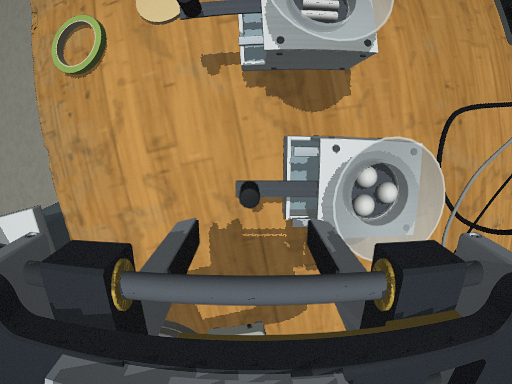

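The wrist view shows the knob at about (193,249), as predicted at (197,251). The strip runs parallel to the jaws, and the three balls are in this funnel near (190,372). Now I descend and grip.

{"method": "play_rows", "body": {"rows": [[7,[0,0,-3.5],[0,0,0]],[7,[0,0,-7],[0,0,0]],[7,[0,0,-10],[0,0,0]],[7,[0,0,-12],[0,0,0]],[7,[0,0,-12],[0,0,0]],[1,[0,0,-12],[0,0,0]],[1,[0,0,-12],[0,0,0]],[1,[0,0,-12],[0,0,0]]]}}

```text
time: 2.9
tool_pos: [0.5474, 0.1393, 0.1187]
ee_rot: [3.138, -0.001, 1.384]
wrist_force: [-0.0, -0.6, -0.1]
width: 0.0536
```

{"method": "play_rows", "body": {"rows": [[1,[0,0,0],[0,0,0]],[1,[0,0,0],[0,0,0]],[1,[0,0,0],[0,0,0]]]}}

```text
time: 3.15
tool_pos: [0.5468, 0.1389, 0.1171]
ee_rot: [3.14, -0.001, 1.384]
wrist_force: [1.0, 0.3, 0.4]
width: 0.0337
```

{"method": "play_rows", "body": {"rows": [[1,[0,0,0],[0,0,0]],[1,[0,0,0],[0,0,0]],[1,[0,0,0],[0,0,0]],[1,[0,0,0],[0,0,0]]]}}

```text
time: 3.48
tool_pos: [0.5466, 0.1387, 0.1164]
ee_rot: [3.141, -0.0, 1.384]
wrist_force: [1.2, -0.6, 1.8]
width: 0.0202
```

{"method": "play_rows", "body": {"rows": [[1,[-1,0.18,0],[0,0,0]],[1,[-2,0.37,0],[0,0,0]],[1,[-3,0.55,0],[0,0,0]],[1,[-4,0.74,0],[0,0,0]],[1,[-5,0.92,0],[0,0,0]],[1,[-6,1.11,0],[0,0,0]],[1,[-6.8,1.26,0],[0,0,0]],[1,[-6.8,1.26,0],[0,0,0]]]}}

```text
time: 4.15
tool_pos: [0.4757, 0.152, 0.1164]
ee_rot: [-3.139, -0.0, 1.385]
wrist_force: [-2.0, 1.8, 3.4]
width: 0.0193
```

{"method": "play_rows", "body": {"rows": [[1,[-0.2,0.04,0],[0,0,0]],[1,[-0.4,0.07,0],[0,0,0]],[1,[-0.4,0.07,0],[0,0,0]]]}}

```text
time: 4.4
tool_pos: [0.4743, 0.1523, 0.1164]
ee_rot: [3.141, -0.001, 1.384]
wrist_force: [1.3, 1.1, 0.7]
width: 0.0193
```

{"method": "play_rows", "body": {"rows": [[1,[-0.2,0.04,0],[0,0,0]],[1,[-0.3,0.05,0],[0,0,0]],[1,[-0.3,0.05,0],[0,0,0]],[1,[-0.3,0.05,0],[0,0,0]]]}}

```text
time: 4.73
tool_pos: [0.4741, 0.1524, 0.1164]
ee_rot: [3.136, -0.001, 1.383]
wrist_force: [8.8, 2.0, -1.5]
width: 0.0193
```

```bash
python3 - <<'E'
from h import *
o=get_obs(); print(np.round(o["tool_pos"],4),np.round(o["wrist_force"],1))
a=[]
for n in ["top","side","wrist"]:
    s=snapshot(n); a.append(s["pixels"])
    for d in silhouettes(n,"ball1")[:4]: print(n,round(d["confidence"],2),np.round(d["point"],0))
im=np.hstack([cv2.resize(a[0][110:270,230:390],(400,400)),cv2.resize(a[1][120:260,140:280],(400,400))])
cv2.imwrite("pics/out.png",im[:,:,::-1])
E
```

```text
[0.4741 0.1524 0.1164] [ 8.8  2.  -1.5]
side 0.22 [186. 207.]
```

View pics/out.png

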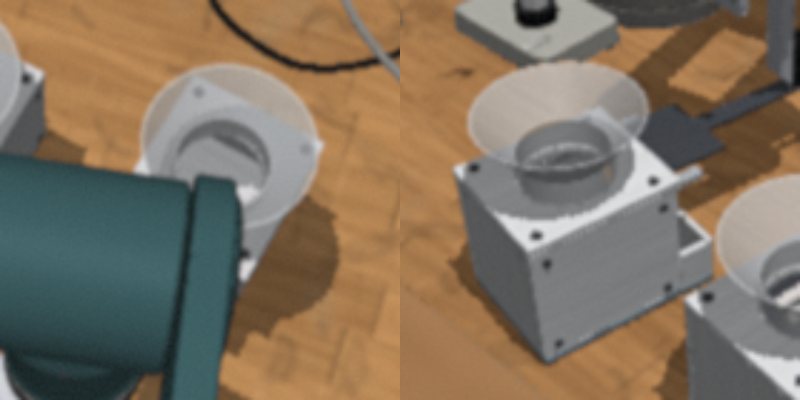

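The gate is at its outer stop: the tool stalled at x=0.474 and the force rose to 9 N. The side crop shows the gate plate out and no balls in the funnel. I'll check the wrist view before pushing back.

```bash
python3 - <<'E'
from h import *
s=snapshot("wrist"); cv2.imwrite("pics/w2.png",cv2.resize(s["pixels"][80:280,200:512],None,fx=2,fy=2,interpolation=3)[:,:,::-1])
E
```

```text
(no output)
```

View pics/w2.png

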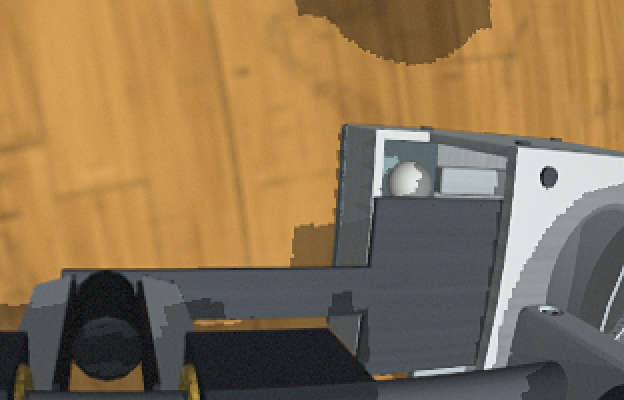

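One ball shows in the tray at crop (180,410), and the gate plate hides the rest. Pushing home.

{"method": "play_rows", "body": {"rows": [[1,[1,-0.18,0],[0,0,0]],[1,[2,-0.37,0],[0,0,0]],[1,[3,-0.55,0],[0,0,0]],[1,[4,-0.74,0],[0,0,0]],[1,[5,-0.92,0],[0,0,0]],[1,[6,-1.11,0],[0,0,0]],[1,[7,-1.3,0],[0,0,0]],[1,[7.3,-1.35,0],[0,0,0]]]}}

```text
time: 5.75
tool_pos: [0.5462, 0.1387, 0.1163]
ee_rot: [3.141, -0.0, 1.383]
wrist_force: [-2.7, 2.5, 5.7]
width: 0.0196
```

{"method": "play_rows", "body": {"rows": [[1,[0.2,-0.04,0],[0,0,0]],[1,[0.4,-0.07,0],[0,0,0]],[1,[0.5,-0.09,0],[0,0,0]],[1,[0.5,-0.09,0],[0,0,0]]]}}

```text
time: 6.08
tool_pos: [0.5478, 0.1384, 0.1163]
ee_rot: [-3.136, 0.0, 1.384]
wrist_force: [-8.7, 2.6, 7.8]
width: 0.0194
```

{"method": "play_rows", "body": {"rows": [[1,[0.2,-0.04,0],[0,0,0]],[1,[0.2,-0.04,0],[0,0,0]],[1,[0.2,-0.04,0],[0,0,0]]]}}

```text
time: 6.33
tool_pos: [0.5478, 0.1384, 0.1163]
ee_rot: [-3.132, 0.001, 1.385]
wrist_force: [-13.3, 4.1, 9.6]
width: 0.0193
```

{"method": "play_rows", "body": {"rows": [[6,[0,0,0],[0,0,0]],[6,[0,0,0],[0,0,0]],[6,[0,0,0],[0,0,0]],[6,[0,0,0],[0,0,0]],[6,[0,0,0],[0,0,0]],[6,[0,0,0],[0,0,0]],[6,[0,0,0],[0,0,0]]]}}

```text
time: 6.92
tool_pos: [0.5515, 0.1375, 0.1159]
ee_rot: [-3.142, 0.0, 1.383]
wrist_force: [0.4, -0.6, 0.2]
width: 0.0588
```

Released at the home stop. I'll lift straight up and then back off so the cameras can see.

{"method": "play_rows", "body": {"rows": [[6,[0,0,3],[0,0,0]],[6,[0,0,6.5],[0,0,0]],[6,[0,0,10],[0,0,0]],[6,[0,0,14],[0,0,0]],[6,[-3.5,0,14],[0,0,0]],[6,[-7,0,14],[0,0,0]],[6,[-10.5,0,14],[0,0,0]],[6,[-14,0,14],[0,0,0]]]}}

```text
time: 7.58
tool_pos: [0.4102, 0.1376, 0.2563]
ee_rot: [3.141, -0.0, 1.383]
wrist_force: [-1.8, 0.3, 0.0]
width: 0.0599
```

{"method": "play_rows", "body": {"rows": [[6,[-3,3,0],[0,0,0]],[6,[-6,6,0],[0,0,0]],[6,[-8,9,0],[0,0,0]],[6,[-10,12,0],[0,0,0]],[6,[-12,15,0],[0,0,0]],[6,[-14,18,0],[0,0,0]],[6,[-14,21,0],[0,0,0]],[6,[-14,24,0],[0,0,0]]]}}

```text
time: 8.25
tool_pos: [0.2701, 0.3793, 0.257]
ee_rot: [3.14, -0.002, 1.386]
wrist_force: [0.6, -0.1, -0.4]
width: 0.06
```

```bash
python3 - <<'E'
from h import *
o=get_obs(); print(o["time"],np.round(o["tool_pos"],4),np.round(o["wrist_force"],1))
a=[]
from scipy import ndimage as nd
for n in ["top","side"]:
    s=snapshot(n); a.append(s["pixels"])
    for d in silhouettes(n,"ball1")[:4]: print(n,round(d["confidence"],2),np.round(d["point"],0))
    for b in ([(225,255,268,292),(198,225,155,178)] if n=="top" else [(138,170,242,262),(175,205,326,346)]):
        g=s["pixels"].max(2)<50; m=np.zeros_like(g); m[b[0]:b[1],b[2]:b[3]]=g[b[0]:b[1],b[2]:b[3]]
        l,k=nd.label(m)
        if k: ys,xs=np.where(l==1+np.argmax(nd.sum(m,l,range(1,k+1)))); print(n,"knob",len(ys),ys.mean(),xs.mean())
im=np.hstack([cv2.resize(a[0][100:260,150:370],(440,320)),cv2.resize(a[1][120:280,140:320],(360,320))])
cv2.imwrite("pics/end.png",im[:,:,::-1])
E
```

```text
8.25 [0.2701 0.3793 0.257 ] [ 0.6 -0.1 -0.4]
top 0.54 [214. 289.]
top knob 131 238.1679389312977 280.91603053435114
top knob 149 210.11409395973155 166.53020134228188
side knob 138 152.55072463768116 251.1014492753623
side knob 182 188.5989010989011 335.7967032967033
```

View pics/end.png

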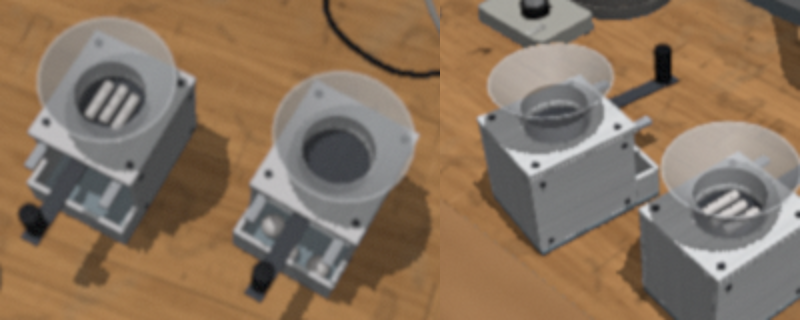

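The funnel is empty with the dark gate shut under it. Two balls show in the tray at crop (227,270) and (267,320), and the third must be under the strip. The rods are still on their gate. Handing in.

```bash
python3 -c "
from bench import *
print(close_job())"
```

```text
the job is handed in; nothing more can be done
None
```

I pulled the ball dispenser's gate (the right-hand one) out to its outer stop, let the balls drop, and pushed it home again. I then released the knob, moved the arm clear and handed the job in at about 8.3 s.

- **Gate travel:** at the outer stop the tool stalled at x = 0.474 and the force rose to about 9 N. On the way back it stalled at x = 0.5478, the calculated home position, with about 13 N along the gate. The knob looks the same in the pictures as at the start, to within 0.3 pixel.
- **Balls:** the funnel is empty in both fixed views. I could see two balls in the catch tray. The third was not visible; I take it to be in the tray under the pull strip, but I did not confirm it. At the end the detector found one ball in the top view and none in the side view.
- **Rod dispenser:** the rods are still in their funnel and its knob is where it was, to within 0.5 pixel.

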